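# Put the loose components back in their stock bins

### The job

Put the four loose components on the bench - the large can capacitor, the small can capacitor, the transformer and the heat sink - back into stock, each in the parts bin that already holds its own kind and size. Set each one down upright, flat on the bin floor in the free space at the front; do not drop it in. Leave the dispenser bottle and the flux jar standing where they are.

Things in the scene. Friction and masses are not known exactly. Their poses are not given: they have to be found in the camera images.
- large_capacitor: the larger screw-terminal can capacitor standing upright, loose: black plain cylinder 51 mm in diameter, 75 mm high, with two small aluminium terminals 5 mm higher on its grey top face. Origin: centre of its underside, z up. About 0.2 kg
- small_capacitor: the smaller screw-terminal can capacitor standing upright, loose: black plain cylinder 35 mm in diameter, 50 mm high, with two small aluminium terminals 5 mm higher on its grey top face. Origin: centre of its underside, z up. About 0.08 kg
- transformer: small mains transformer, loose, upright on its frame: dark laminated core 54 mm along its x, 24 along y, 45 high; yellow coil out to 42 along y (36 wide along x); foot 2 thick with ears to 66 along x. The plain core ends, 54 mm apart along x, are the faces to grip. Origin: centre of its underside, z up. About 0.3 kg
- heat_sink: bare aluminium heat sink, loose, lying on its 6 mm thick base with six upright fins: 50 mm along its x (fins run along x), 40 mm along its y over the two outer fins, which are flat and can be gripped, 35 mm high. Origin: centre of its underside, z up. About 0.09 kg
- bin_large_capacitors: fixed grey-blue parts bin, 210 mm deep (x), 150 wide (y), origin centre of underside, open front to its -x. Floor 4 mm thick; lip 22 high; sides 4 thick, 32 high in front, 64 from x -15 back; back wall 64. Free floor: x -101 to +25, y -71 to +71. All four bins alike but for the stock at the back (x +30 to +100): two large can capacitors (tops 84 mm above the bench)
- bin_small_capacitors: fixed grey-blue parts bin, 210 mm deep (x), 150 wide (y), origin centre of underside, open front to its -x. Floor 4 mm thick; lip 22 high; sides 4 thick, 32 high in front, 64 from x -15 back; back wall 64. Free floor: x -101 to +25, y -71 to +71. All four bins alike but for the stock at the back (x +30 to +100): three small can capacitors (tops 59 mm above the bench)
- bin_transformers: fixed grey-blue parts bin, 210 mm deep (x), 150 wide (y), origin centre of underside, open front to its -x. Floor 4 mm thick; lip 22 high; sides 4 thick, 32 high in front, 64 from x -15 back; back wall 64. Free floor: x -101 to +25, y -71 to +71. All four bins alike but for the stock at the back (x +30 to +100): two transformers side by side (tops 49 mm above the bench)
- bin_heat_sinks: fixed grey-blue parts bin, 210 mm deep (x), 150 wide (y), origin centre of underside, open front to its -x. Floor 4 mm thick; lip 22 high; sides 4 thick, 32 high in front, 64 from x -15 back; back wall 64. Free floor: x -101 to +25, y -71 to +71. All four bins alike but for the stock at the back (x +30 to +100): two finned heat sinks side by side (tops 39 mm above the bench)
- bottle: bystander among the parts: small white dispenser bottle with a steel dished pump top, 40 mm in diameter, 77 mm high, loose, easily knocked over. Origin: centre of its underside
- jar: bystander among the parts: low amber glass flux jar with a grey metal screw lid, 47 mm in diameter, 38 mm high, loose. Origin: centre of its underside

How it is judged:
At the end, for the whole second after the job is handed in: Each component rests still and upright (within 0.15 rad) on the floor of the bin of its own kind: origin under 9 mm above the bin's underside, up to 100 mm in front of or 30 mm behind the bin's origin, within 70 mm of its centre line. Bottle and jar stand within 30 mm of their starts (x of large_capacitor in the frame of bin_large_capacitors between -0.1 and 0.03 m and y of large_capacitor in the frame of bin_large_capacitors between -0.07 and 0.07 m and z of large_capacitor in the frame of bin_large_capacitors between 0 and 0.009 m and angle between each of large_capacitor, small_capacitor, transformer, heat_sink's own z axis and vertical below 0.15 rad and linear speed of each of large_capacitor, small_capacitor, transformer, heat_sink below 0.02 m/s and x of small_capacitor in the frame of bin_small_capacitors between -0.1 and 0.03 m and y of small_capacitor in the frame of bin_small_capacitors between -0.07 and 0.07 m and z of small_capacitor in the frame of bin_small_capacitors between 0 and 0.009 m and x of transformer in the frame of bin_transformers between -0.1 and 0.03 m and y of transformer in the frame of bin_transformers between -0.07 and 0.07 m and z of transformer in the frame of bin_transformers between 0 and 0.009 m and x of heat_sink in the frame of bin_heat_sinks between -0.1 and 0.03 m and y of heat_sink in the frame of bin_heat_sinks between -0.07 and 0.07 m and z of heat_sink in the frame of bin_heat_sinks between 0 and 0.009 m and distance of each of bottle, jar from where it was at the start of the episode below 0.03 m and angle between each of bottle, jar's own z axis and vertical below 0.2 rad); the robot touches nothing.
It fails at once if the bottle is knocked over or shifted by more than 30 mm (distance of bottle from where it was at the start of the episode above 0.03 m or angle between bottle's own z axis and vertical above 0.5 rad).
It fails at once if the jar is knocked over or shifted by more than 30 mm (distance of jar from where it was at the start of the episode above 0.03 m or angle between jar's own z axis and vertical above 0.5 rad).
It fails at once if a component is dropped or flung: it moves at over 0.6 m/s out of the fingers (a fall of about 20 mm or more) ((contact force between large_capacitor and the fingers below 0.05 N and linear speed of large_capacitor above 0.6 m/s) or (contact force between small_capacitor and the fingers below 0.05 N and linear speed of small_capacitor above 0.6 m/s) or (contact force between transformer and the fingers below 0.05 N and linear speed of transformer above 0.6 m/s) or (contact force between heat_sink and the fingers below 0.05 N and linear speed of heat_sink above 0.6 m/s)).
It also fails if it takes over 115 s, if anything falls off the work surface, if the arm or the gripper's body presses on something with over 40 N, if the wrist force passes 120 N, or if a joint passes its speed limit or range.

### The arm

A 6-joint arm with a two-finger parallel gripper is mounted at the origin on the work surface. World frame = base frame: x ahead of the robot, y to its left, z up, the work surface at z = 0. Lengths are in m, angles in rad, forces in N, time in s.
With the tool pointing down it reaches from about 0.375 to 0.9 m from the base axis. Payload 3.1 kg.
Tool frame: the origin (TCP) lies between the finger pads; the fingertips stand manip.finger_overhang ahead of it and the grasp point (between the pads) lies 5 mm behind it (manip.finger_overhang is the distance from the TCP to the fingertips, in m); z points along the fingers, y is the line along which they close (so a half turn about z gives the same grasp; the last joint's range is limited). The gripper opens to 85 mm and grips with 20 to 120 N. Pads are 22 mm wide; open, the fingers measure 114 mm over their backs; the gripper's body (76 mm by 85 mm) begins 54 mm behind the grasp point. The pads swing forward as they close: fully open they stand 13 mm farther back than shut.
Start: joints at [1.042, 0.527, 1.433, -0, 1.181, -0.178], TCP at [0.214, 0.587, 0.245] pointing down, gripper open.
Joint ranges: [-3.08, 3.08], [-0.75, 2.2], [0.22, 2.44], [-1.43, 4.57], [0, 2.65], [-2.85, 2.85]. Speed limits (rad/s): [2.79, 2.79, 3.14, 3.14, 3.14, 3.14].

### API

Orientations are given as a unit quaternion [x, y, z, w].
In Python, from station import manip gives the robot as it stands.
- The arm moves only by the tool drive_tool, never from a script. Its argument "plan" is a list of rows, each a list of 7 numbers: the shift along the tool's x, y, z in m, then the turn, a rotation vector about the tool's x, y, z in degrees, then the opening, from -1 (shut) to 1 (fully open). In form: [[x, y, z, wx, wy, wz, gripper], ...]. A call has 1 to 10 rows; each row shifts and turns the commanded pose from where the row before left it, along the tool's axes as they then stand; what a row does not reach is not made up. A row lasts 1/10 s, in which the tool goes at most 50 mm and 8.59 degrees, less where a joint would pass 70% of its speed; a pose out of reach is approached as far as the arm can. A call is refused whole if a number of a shift passes 0.05 or a number of a turn 8.59, either way. A call with a gripper value outside its range is refused whole. The fingers move at their own pace and stop on an object; "newtons" is the grip in N (left out, the last holds). Time passes only in rows, so rows that do not move let the fingers close. It gives the time, the measured TCP pose, the force, the opening and the grip force at its end, in the units of the state.
- manip.sense(): the state, without advancing time (a new reading comes with each control period).
- manip.snapshot(name): name is "side" or "top" or "wrist"; returns a dict with "image" (384x512x3 uint8, red, green, blue), "z_map" (384x512 float32, m along the optical axis (not along the pixel's ray), 0 where there is no reading), "fov_y" (degrees; the focal length in pixels is half the picture's height over the tangent of half this angle, whatever the lens; pixels are square), "cx", "cy" (the principal point, pixels), "k1" (the pictures are not rectified: a ray, as slopes to the right and down, at radius r is drawn at 1 + k1 r^2 times it, then the intrinsics apply), "extrinsics" (4x4, takes a point from camera to world coordinates); the wrist camera has in their place "mount" (4x4, takes a point from camera to tool coordinates, whose origin is the TCP and whose axes are the flange's). Camera axes: x right, y up, looking along -z (the intrinsics and any distortion apply to the point x, -y, -z); pixel columns grow to the right and rows downward; lengths in m; the calibration is good to about 2 mm. A picture is of the moment at which its call begins: read the wrist's pose just before it.
- manip.sign_off(): hands the job in; it is judged then, once.
The state is a dict: "t": time; "q": joint angles; "qd": joint speeds; "tau": joint torques, N m; "tcp_pos": TCP position; "tool_rot": TCP orientation; "force": force on the tool from outside, world axes, zero at the start; "ft_torque": the same for the moment, N m; "finger_gap": opening from 0.0 (shut) to 1.0 (fully open); "gripper_force": force on a finger pad.
Only numpy, scipy, OpenCV 4.12 (cv2) and the standard library are available. Lean on these libraries where they do the work, as an engineer would, in place of code of your own. Each camera call takes 0.05 s, during which the arm holds its last target. There are 200 camera calls.

## Working session

There is one attempt and no reset: what is moved stays moved. The work goes in short steps, Python scripts to look and compute and a tool call to move; the robot and the scene stay as the last step left them, time stands still between calls to the robot, and variables do not carry over. Pictures are saved under pics/ and viewed, at most 14 in all, crops included, and the job is handed in when it is done.

Besides the shell and the picture viewer there is one more tool, called by a JSON object that holds its "api" and its "payload". drive_tool: Moves the arm, as the interface text tells. Its arguments: {"type":"object","properties":{"plan":{"type":"array"},"newtons":{"type":"number"}},"required":["plan"]}

```bash
ls; mkdir -p pics
cat > h.py <<'E'
import numpy as np, cv2
from station import manip
def snap(n):
    s=manip.sense() ; d=manip.snapshot(n)
    if n=="wrist":
        from scipy.spatial.transform import Rotation as R
        T=np.eye(4);T[:3,:3]=R.from_quat(s['tool_rot']).as_matrix();T[:3,3]=s['tcp_pos']
        d['extrinsics']=T@np.array(d['mount'])
    return d
def K(d):
    f=192/np.tan(np.radians(d['fov_y'])/2)
    return np.array([[f,0,d['cx']],[0,f,d['cy']],[0,0,1.]])
def slopes(d,uv):
    uv=np.asarray(uv,float).reshape(-1,1,2)
    return cv2.undistortPoints(uv,K(d),np.array([d['k1'],0,0,0,0]),).reshape(-1,2)
def cloud(d):
    v,u=np.mgrid[0:384,0:512]
    s=slopes(d,np.stack([u,v],-1)).reshape(384,512,2); z=d['z_map']
    P=np.stack([s[...,0]*z,-s[...,1]*z,-z],-1); E=np.array(d['extrinsics'])
    W=P@E[:3,:3].T+E[:3,3]; W[z==0]=np.nan
    return W
def onplane(d,uv,h):
    s=slopes(d,uv);E=np.array(d['extrinsics'])
    r=np.c_[s[:,0],-s[:,1],-np.ones(len(s))]@E[:3,:3].T
    return E[:3,3]+r*((h-E[2,3])/r[:,2])[:,None]
E
python3 - <<'E'
from h import *
print(manip.finger_overhang, manip.sense())
for n in("top","side"):
    d=snap(n); np.save(f"{n}.npy",d,allow_pickle=True)
    cv2.imwrite(f"pics/{n}0.png",cv2.resize(d['image'][...,::-1],(800,600),interpolation=cv2.INTER_CUBIC))
    print(n,np.array(d['extrinsics']).round(3).tolist(),d['fov_y'],d['k1'],(d['z_map']==0).mean())
E
```

```text
pics
0.014 {'t': 0.0, 'q': array([ 1.04251955e+00,  5.28482293e-01,  1.43393970e+00, -1.07896976e-05,
        1.18137346e+00, -1.78494928e-01]), 'qd': array([ 0.00039727,  0.00073123,  0.0002137 , -0.00206697, -0.00200232,
        0.0011798 ]), 'tau': array([ 1.96626485e-05, -4.42353880e+01, -1.78022575e+01, -2.15946284e-04,
        8.35617335e-03, -1.70947953e-05]), 'tcp_pos': array([0.21379677, 0.58655092, 0.24431178]), 'tool_rot': array([ 1.73998600e-01,  9.84745284e-01, -1.03506551e-03, -3.76487645e-04]), 'force': array([-0.65036779, -0.12111412, -0.00491911]), 'ft_torque': array([-0.05334837, -0.01399246,  0.01164143]), 'gripper_force': 0.0, 'finger_gap': 1.0012210507848622}
top [[0.011, 0.993, -0.115, 0.424], [-1.0, 0.013, 0.017, 0.011], [0.019, 0.115, 0.993, 1.303], [0.0, 0.0, 0.0, 1.0]] 47.6776452129955 -0.1617517558746469 0.003962198893229167
side [[-0.896, 0.332, -0.297, 0.334], [-0.444, -0.635, 0.632, 0.551], [0.021, 0.698, 0.716, 0.661], [0.0, 0.0, 0.0, 1.0]] 56.15902088207428 0.019929121826485176 0.004094441731770833
```

View pics/top0.png

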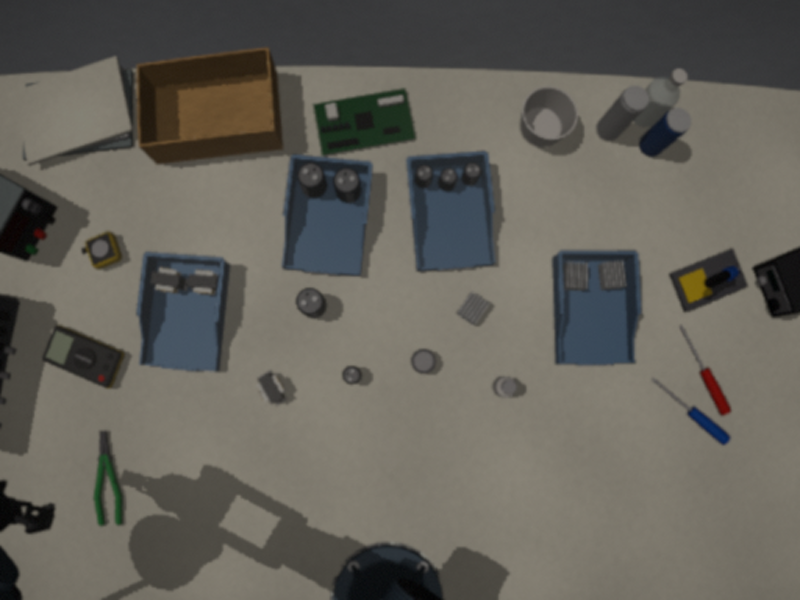

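View pics/side0.png

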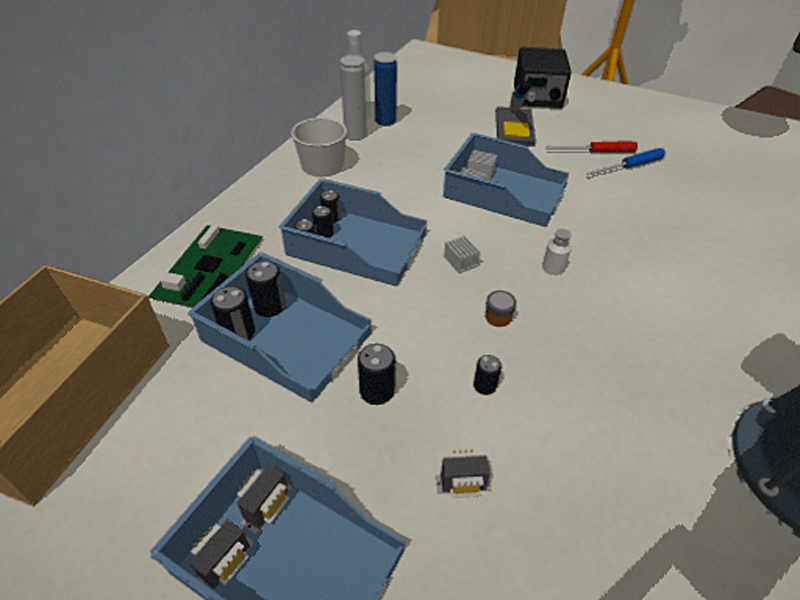

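The top view (800-px picture) shows the bins: transformers (183,312), large caps (327,215), small caps (451,210) and heat sinks (597,307). The loose parts are the large cap (311,302), small cap (352,375), transformer (271,387) and heat sink (475,309). The jar is at (424,361) and the bottle at (507,387). The side view agrees with this.

```bash
cat > meas.py <<'E'
from h import *
D={n:np.load(n+".npy",allow_pickle=True).item() for n in("top","side")}
C={n:cloud(D[n]) for n in D}
for n in C:
    w=C[n]; m=(abs(w[...,0]-.45)<.25)&(abs(w[...,1])<.3)&(abs(w[...,2])<.012)
    print(n,"table z med",np.median(w[m][:,2]).round(4))
seeds=dict(large=(311,302),small=(352,375),trafo=(271,387),sink=(475,309),jar=(424,361),bottle=(507,387))
H=dict(large=.08,small=.055,trafo=.045,sink=.035,jar=.038,bottle=.077)
for k,uv in seeds.items():
    p=onplane(D['top'],np.array(uv)/1.5625,H[k])[0]
    for n in C:
        w=C[n]; m=(np.hypot(w[...,0]-p[0],w[...,1]-p[1])<.05)&(w[...,2]>.008)
        img=D[n]['image'].astype(int); blue=(img[...,2]-img[...,0]>20); m&=~blue
        _,lab,st,ce=cv2.connectedComponentsWithStats(m.astype(np.uint8))
        m=lab==1+np.argmax(st[1:,4])
        q=w[m]; zt=np.percentile(q[:,2],97)
        t=q[q[:,2]>zt-.008][:,:2]
        r=cv2.minAreaRect((t*1000).astype(np.float32))
        (cc,rad)=cv2.minEnclosingCircle((t*1000).astype(np.float32))
        print(k,n,"n",len(q),"ztop",zt.round(4),"rect",np.round(r[0],1),np.round(r[1],1),round(r[2],1),"circ",np.round(cc,1),round(rad,1),"all",np.round(cv2.minAreaRect((q[:,:2]*1000).astype(np.float32))[0],1))
# bins: blue rim
w=C['top']; img=D['top']['image'].astype(int)
hsv=cv2.cvtColor(D['top']['image'],cv2.COLOR_RGB2HSV)
for k,uv in dict(B_trafo=(183,312),B_large=(327,215),B_small=(451,210),B_sink=(597,307)).items():
    p=onplane(D['top'],np.array(uv)/1.5625,.004)[0]
    for n in C:
        w=C[n]; img=D[n]['image'].astype(int)
        m=(img[...,2]-img[...,0]>15)&(np.hypot(w[...,0]-p[0],w[...,1]-p[1])<.16)&(w[...,2]<.075)&(w[...,2]>-.01)
        _,lab,st,ce=cv2.connectedComponentsWithStats(m.astype(np.uint8)); m=lab==1+np.argmax(st[1:,4])
        q=w[m]; r=cv2.minAreaRect((q[:,:2]*1000).astype(np.float32))
        f=q[(q[:,2]<.012)]
        print(k,n,len(q),"rect",np.round(r[0],1),np.round(r[1],1),round(r[2],1),"floor z",np.median(f[:,2]).round(4))
E
python3 meas.py
```

```text
top table z med -0.0004
side table z med 0.0009
large top n 292 ztop 0.0812 rect [558.2 148.9] [48.9 46.3] 0.6 circ [558.7 149.9] 25.2 all [557.8 148.4]
large side n 805 ztop 0.0802 rect [556.5 149.9] [49.4 46.8] 28.5 circ [556.  150.9] 26.0 all [557.1 150. ]
small top n 122 ztop 0.0559 rect [426.   71.1] [31.6 28.9] 0.8 circ [425.6  72.2] 16.9 all [426.   71.3]
small side n 340 ztop 0.0553 rect [424.8  71.6] [30.9 34.1] 59.3 circ [425.   72.1] 17.2 all [424.1  72.6]
trafo top n 234 ztop 0.0481 rect [399.7 223.5] [51.  38.7] 31.8 circ [399.3 223.7] 26.6 all [398.4 223.3]
trafo side n 772 ztop 0.0474 rect [398.  221.9] [54.3 43.3] 30.1 circ [398.1 222.1] 28.9 all [398.1 221.8]
sink top n 162 ztop 0.0387 rect [ 555.9 -156.3] [39.8 50.7] 55.4 circ [ 555.9 -155.6] 31.3 all [ 558.1 -157.7]
sink side n 351 ztop 0.0372 rect [ 554.8 -156.7] [41.7 51.5] 55.4 circ [ 554.7 -156.2] 31.8 all [ 554.7 -156.5]
jar top n 205 ztop 0.0427 rect [453.6 -60.2] [43.7 43.8] 0.2 circ [452.9 -61.1] 23.1 all [452.8 -60.9]
jar side n 356 ztop 0.041 rect [452.5 -61.1] [45.5 45.4] 51.6 circ [451.8 -62.3] 24.3 all [452.4 -61. ]
bottle top n 178 ztop 0.079 rect [ 405.8 -214.6] [24.1 24.2] 38.1 circ [ 405.7 -213.9] 13.0 all [ 405.3 -213.5]
bottle side n 373 ztop 0.0786 rect [ 406.2 -216.3] [24.9 25. ] 58.1 circ [ 406.7 -216.5] 13.7 all [ 404.  -212.5]
B_trafo top 2282 rect [537.5 396.1] [157.3 212. ] 86.4 floor z 0.0035
B_trafo side 8685 rect [550.8 385. ] [262.5 169.9] 9.6 floor z 0.0042
B_large top 2382 rect [727.  125.9] [156.2 214.7] 85.1 floor z 0.0035
B_large side 4912 rect [755.1 123.5] [159.2 277. ] 84.9 floor z 0.0046
B_small top 2695 rect [ 738.9 -112.6] [213.9 155.4] 5.4 floor z 0.0035
B_small side 3628 rect [ 737.8 -112.9] [216.  159.7] 6.1 floor z 0.0049
B_sink top 2707 rect [ 555.7 -391.7] [209.7 158.1] 1.2 floor z 0.0034
B_sink side 2759 rect [ 572.  -392.7] [247.7 160.5] 0.7 floor z 0.0051
```

{"api": "drive_tool", "payload": {"plan": [[0,0,0,0,0,7.8,1],[0,0,0,0,0,7.8,1],[0,0,0,0,0,7.8,1],[0,0,0,0,0,7.8,1],[0,0,0,0,0,7.8,1],[-0.04,-0.003,0,0,0,0,1],[-0.04,-0.003,0,0,0,0,1],[-0.04,-0.003,0,0,0,0,1],[-0.04,-0.003,0,0,0,0,1],[-0.04,-0.003,0,0,0,0,1]]}}

```text
t: 1.1
tcp_pos: [0.3044, 0.4063, 0.245]
tool_rot: [0.492, 0.87, -0.0, -0.0]
force: [-0.3, -0.1, 0.3]
finger_gap: 0.999
gripper_force: 0.0
```

{"api": "drive_tool", "payload": {"plan": [[-0.04,-0.003,0,0,0,0,1],[-0.04,-0.003,0,0,0,0,1],[-0.04,-0.003,0,0,0,0,1],[-0.04,-0.003,0,0,0,0,1],[-0.04,-0.003,0,0,0,0,1],[0,0,0,0,0,0,1],[0,0,0,0,0,0,1],[0,0,0,0,0,0,1]]}}

```text
t: 1.9
tcp_pos: [0.3936, 0.2293, 0.2451]
tool_rot: [0.493, 0.87, -0.0, -0.0]
force: [-0.5, -0.4, -0.7]
finger_gap: 0.999
gripper_force: 0.0
```

```bash
cat > go.py <<'E'
# usage: go.py x y z  -> tool-axis shift from the measured pose
import sys; from h import *; from scipy.spatial.transform import Rotation as R
s=manip.sense(); r=R.from_quat(s['tool_rot']); M=r.as_matrix()
print("t",round(s['t'],2),"tcp",s['tcp_pos'].round(4),"yaw y-axis",np.degrees(np.arctan2(M[1,1],M[0,1])).round(2),"tool z",M[:,2].round(4),"q",s['q'].round(2),"gap",round(s['finger_gap'],3),"gf",round(s['gripper_force'],1),"F",s['force'].round(1))
for a in sys.argv[1:]:
    p=np.array([float(v) for v in a.split(',')]); print(a,"shift",r.inv().apply(p-s['tcp_pos']).round(4))
E
python3 go.py .3985,.2225,.026
python3 - <<'E'
from h import *
d=snap("wrist"); cv2.imwrite("pics/w1.png",d['image'][...,::-1]); w=cloud(d)
m=(np.hypot(w[...,0]-.3985,w[...,1]-.2225)<.05)&(w[...,2]>.03)
q=w[m]; print(len(q)); print(np.percentile(q[:,2],97) if len(q) else 0, cv2.minAreaRect((q[:,:2]*1000).astype(np.float32)))
E
```

```text
t 1.9 tcp [0.3936 0.2293 0.2451] yaw y-axis 30.99 tool z [-9.e-04  2.e-04 -1.e+00] q [ 0.28  0.3   1.84  0.    1.   -0.26] gap 0.999 gf 0.0 F [-0.5 -0.4 -0.7]
.3985,.2225,.026 shift [-0.0085  0.0009  0.2191]
19829
0.3260881987738301 ((395.4998474121094, 227.55087280273438), (99.7733154296875, 49.428348541259766), 31.17296600341797)
```

View pics/w1.png

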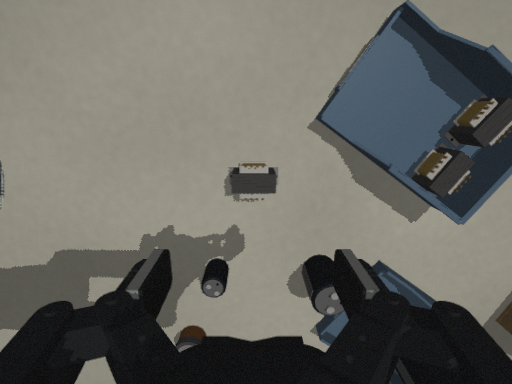

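The wrist view shows the transformer at (253,180), centred between the fingers and with its long axis along the closing line. I'll descend and grip.

{"api": "drive_tool", "payload": {"plan": [[-0.009,0.001,0.02,0,0,0,1],[0,0,0.04,0,0,0,1],[0,0,0.04,0,0,0,1],[0,0,0.04,0,0,0,1],[0,0,0.03,0,0,0,1],[0,0,0.025,0,0,0,1],[0,0,0.015,0,0,0,1],[0,0,0.009,0,0,0,1],[0,0,0,0,0,0,1]]}}

```text
t: 2.85
tcp_pos: [0.3989, 0.2222, 0.0254]
tool_rot: [0.492, 0.871, -0.001, -0.001]
force: [0.7, -0.5, 0.9]
finger_gap: 1.003
gripper_force: 0.0
```

{"api": "drive_tool", "payload": {"plan": [[0,0,0,0,0,0,-1],[0,0,0,0,0,0,-1],[0,0,0,0,0,0,-1],[0,0,0,0,0,0,-1],[0,0,0,0,0,0,-1],[0,0,0,0,0,0,-1],[0,0,0,0,0,0,-1],[0,0,0,0,0,0,-1]], "newtons": 50}}

```text
t: 3.65
tcp_pos: [0.4002, 0.2218, 0.0274]
tool_rot: [0.493, 0.87, 0.001, 0.001]
force: [-0.6, 1.9, 6.0]
finger_gap: 0.626
gripper_force: 53.8
```

```bash
python3 go.py .4926,.3989,.13
```

```text
t 3.65 tcp [0.4002 0.2218 0.0274] yaw y-axis 30.95 tool z [ 2.e-03  7.e-04 -1.e+00] q [ 0.26  0.72  2.    0.    0.41 -0.28] gap 0.626 gf 53.8 F [-0.6  1.9  6. ]
.4926,.3989,.13 shift [ 0.1043  0.1705 -0.1023]
```

{"api": "drive_tool", "payload": {"plan": [[0,0,-0.02,0,0,0,-1],[0,0,-0.04,0,0,0,-1],[0,0,-0.042,0,0,0,-1],[0.02,0.034,0,0,0,0,-1],[0.021,0.034,0,0,0,0,-1],[0.021,0.034,0,0,0,0,-1],[0.021,0.034,0,0,0,0,-1],[0.021,0.034,0,0,0,0,-1],[0,0,0,0,0,0,-1],[0,0,0,0,0,0,-1]]}}

```text
t: 4.65
tcp_pos: [0.4911, 0.3982, 0.1275]
tool_rot: [0.492, 0.87, -0.001, -0.0]
force: [-1.3, -0.6, -4.0]
finger_gap: 0.623
gripper_force: 54.7
```

```bash
python3 go.py .4926,.3989,.0314
python3 - <<'E'
from h import *
d=snap("side"); cv2.imwrite("pics/s1.png",cv2.resize(d['image'][...,::-1],(800,600)))
E
```

```text
t 4.65 tcp [0.4911 0.3982 0.1275] yaw y-axis 31.03 tool z [-0.0017 -0.0013 -1.    ] q [ 0.5   0.68  1.51 -0.    0.95 -0.04] gap 0.623 gf 54.7 F [-1.3 -0.6 -4. ]
.4926,.3989,.0314 shift [-0.0001  0.0019  0.0961]
```

View pics/s1.png

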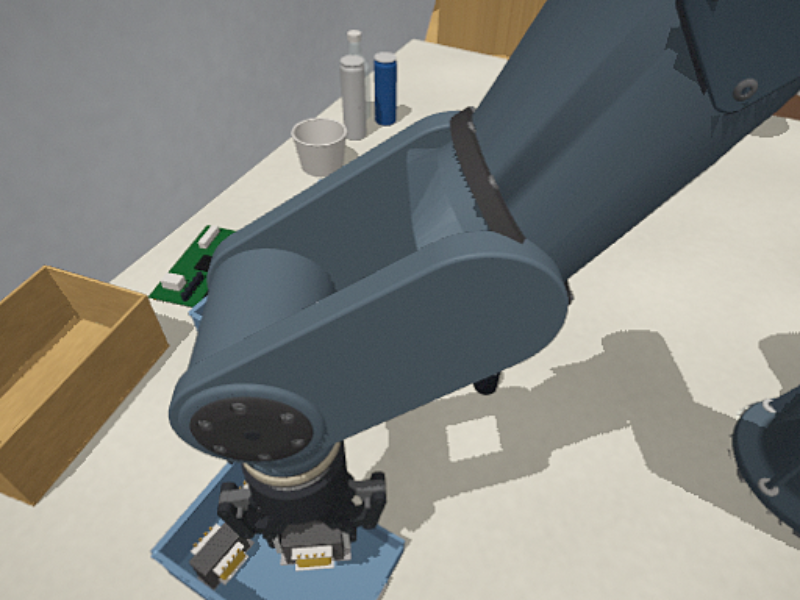

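The transformer is held level over the front of its bin (about (310,545)). I'll lower it.

{"api": "drive_tool", "payload": {"plan": [[0,0.002,0.03,0,0,0,-1],[0,0,0.03,0,0,0,-1],[0,0,0.02,0,0,0,-1],[0,0,0.01,0,0,0,-1],[0,0,0.003,0,0,0,-1],[0,0,0.002,0,0,0,-1],[0,0,0.001,0,0,0,-1],[0,0,0,0,0,0,-1],[0,0,0,0,0,0,-1]]}}

```text
t: 5.6
tcp_pos: [0.4941, 0.3994, 0.0332]
tool_rot: [0.493, 0.87, 0.001, 0.0]
force: [0.6, 0.6, -3.6]
finger_gap: 0.621
gripper_force: 54.7
```

{"api": "drive_tool", "payload": {"plan": [[0,0,0.001,0,0,0,-1],[0,0,0.001,0,0,0,-1],[0,0,0,0,0,0,-1],[0,0,0,0,0,0,-1]]}}

```text
t: 6.0
tcp_pos: [0.494, 0.3994, 0.0314]
tool_rot: [0.493, 0.87, 0.0, 0.0]
force: [-1.4, -0.9, 5.7]
finger_gap: 0.624
gripper_force: 55.6
```

The force swung from -3.6 to +5.7 N, so it is on the floor. Release and rise.

{"api": "drive_tool", "payload": {"plan": [[0,0,0,0,0,0,0.8],[0,0,0,0,0,0,0.8],[0,0,0,0,0,0,0.8],[0,0,0,0,0,0,0.8],[0,0,-0.02,0,0,0,0.8],[0,0,-0.04,0,0,0,1],[0,0,-0.04,0,0,0,1],[0,0,-0.04,0,0,0,1],[0,0,-0.01,0,0,0,1]]}}

```text
t: 6.9
tcp_pos: [0.4962, 0.4007, 0.1854]
tool_rot: [0.493, 0.87, 0.004, 0.002]
force: [0.0, 0.3, 0.8]
finger_gap: 1.0
gripper_force: 0.0
```

```bash
python3 go.py .5575,.1497,.18 .5575,.1497,.05
```

```text
t 6.9 tcp [0.4962 0.4007 0.1854] yaw y-axis 30.96 tool z [ 0.0083  0.0047 -1.    ] q [ 0.5   0.61  1.46  0.    1.06 -0.04] gap 1.0 gf 0.0 F [0.  0.3 0.8]
.5575,.1497,.18 shift [-0.2468 -0.0766  0.0047]
.5575,.1497,.05 shift [-0.2467 -0.0778  0.1347]
```

{"api": "drive_tool", "payload": {"plan": [[-0.041,-0.013,0,0,0,0,1],[-0.041,-0.013,0,0,0,0,1],[-0.041,-0.013,0,0,0,0,1],[-0.041,-0.013,0,0,0,0,1],[-0.041,-0.013,0,0,0,0,1],[-0.041,-0.012,0,0,0,0,1],[0,0,0,0,0,0,1],[0,0,0,0,0,0,1]]}}

```text
t: 7.7
tcp_pos: [0.554, 0.1475, 0.1795]
tool_rot: [0.494, 0.869, -0.0, -0.001]
force: [0.9, 1.0, -0.1]
finger_gap: 1.003
gripper_force: 0.0
```

```bash
python3 go.py .5575,.1497,.05
```

```text
t 7.7 tcp [0.554  0.1475 0.1795] yaw y-axis 30.8 tool z [-1.7e-03  3.0e-04 -1.0e+00] q [ 0.07  0.54  1.63  0.    0.97 -0.47] gap 1.003 gf 0.0 F [ 0.9  1.  -0.1]
.5575,.1497,.05 shift [-1.000e-04  4.300e-03  1.295e-01]
```

{"api": "drive_tool", "payload": {"plan": [[0,0.004,0.03,0,0,0,1],[0,0,0.03,0,0,0,1],[0,0,0.03,0,0,0,1],[0,0,0.02,0,0,0,1],[0,0,0.015,0,0,0,1],[0,0,0.004,0,0,0,1],[0,0,0,0,0,0,1]]}}

```text
t: 8.4
tcp_pos: [0.5572, 0.1514, 0.0509]
tool_rot: [0.492, 0.87, -0.0, -0.0]
force: [-0.0, 0.4, 0.6]
finger_gap: 0.996
gripper_force: 0.0
```

{"api": "drive_tool", "payload": {"plan": [[0,0,0,0,0,0,-1],[0,0,0,0,0,0,-1],[0,0,0,0,0,0,-1],[0,0,0,0,0,0,-1],[0,0,0,0,0,0,-1],[0,0,0,0,0,0,-1],[0,0,0,0,0,0,-1],[0,0,0,0,0,0,-1]]}}

```text
t: 9.2
tcp_pos: [0.5587, 0.1507, 0.0527]
tool_rot: [0.493, 0.87, 0.001, 0.001]
force: [0.1, 0.9, 6.0]
finger_gap: 0.577
gripper_force: 52.8
```

```bash
python3 go.py .6822,.1297,.15
```

```text
t 9.2 tcp [0.5587 0.1507 0.0527] yaw y-axis 30.95 tool z [ 2.7e-03  3.0e-04 -1.0e+00] q [ 0.07  0.74  1.69  0.    0.71 -0.47] gap 0.577 gf 52.8 F [0.1 0.9 6. ]
.6822,.1297,.15 shift [-0.0817  0.0954 -0.097 ]
```

{"api": "drive_tool", "payload": {"plan": [[0,0,-0.02,0,0,0,-1],[0,0,-0.035,0,0,0,-1],[0,0,-0.03,0,0,0,-1],[-0.01,0.012,-0.01,0,0,0,-1],[-0.02,0.024,0,0,0,0,-1],[-0.02,0.024,0,0,0,0,-1],[-0.02,0.024,0,0,0,0,-1],[-0.012,0.012,0,0,0,0,-1],[0,0,0,0,0,0,-1],[0,0,0,0,0,0,-1]]}}

```text
t: 10.2
tcp_pos: [0.6806, 0.1296, 0.1453]
tool_rot: [0.493, 0.87, -0.001, -0.001]
force: [-0.4, -0.4, -2.9]
finger_gap: 0.581
gripper_force: 52.6
```

```bash
python3 go.py .6822,.1297,.0567
```

```text
t 10.2 tcp [0.6806 0.1296 0.1453] yaw y-axis 30.93 tool z [-3.4e-03  1.0e-04 -1.0e+00] q [ 0.03  0.73  1.33  0.    1.09 -0.51] gap 0.581 gf 52.6 F [-0.4 -0.4 -2.9]
.6822,.1297,.0567 shift [-0.0008  0.0017  0.0886]
```

{"api": "drive_tool", "payload": {"plan": [[0,0.001,0.03,0,0,0,-1],[0,0,0.03,0,0,0,-1],[0,0,0.015,0,0,0,-1],[0,0,0.007,0,0,0,-1],[0,0,0.003,0,0,0,-1],[0,0,0.002,0,0,0,-1],[0,0,0.001,0,0,0,-1],[0,0,0,0,0,0,-1],[0,0,0,0,0,0,-1]]}}

```text
t: 11.1
tcp_pos: [0.6835, 0.1302, 0.0592]
tool_rot: [0.493, 0.87, 0.0, 0.001]
force: [-0.5, 0.3, -2.7]
finger_gap: 0.578
gripper_force: 52.6
```

{"api": "drive_tool", "payload": {"plan": [[0,0,0.001,0,0,0,-1],[0,0,0.001,0,0,0,-1],[0,0,0.001,0,0,0,-1],[0,0,0,0,0,0,-1],[0,0,0,0,0,0,-1]]}}

```text
t: 11.6
tcp_pos: [0.6832, 0.1303, 0.0567]
tool_rot: [0.493, 0.87, 0.0, 0.0]
force: [-2.1, 0.2, 6.2]
finger_gap: 0.579
gripper_force: 53.4
```

{"api": "drive_tool", "payload": {"plan": [[0,0,0,0,0,0,0.7],[0,0,0,0,0,0,0.7],[0,0,0,0,0,0,0.7],[0,0,0,0,0,0,0.7],[0,0,-0.02,0,0,0,0.7],[0,0,-0.04,0,0,0,0.7],[0,0,-0.04,0,0,0,1],[0,0,-0.03,0,0,0,1],[0,0,0,0,0,0,1]]}}

```text
t: 12.5
tcp_pos: [0.6865, 0.1304, 0.1913]
tool_rot: [0.493, 0.87, 0.003, 0.005]
force: [0.8, 0.2, 1.5]
finger_gap: 1.004
gripper_force: 0.0
```

```bash
python3 go.py .4253,.072,.18
```

```text
t 12.5 tcp [0.6865 0.1304 0.1913] yaw y-axis 30.97 tool z [ 1.150e-02  4.000e-04 -9.999e-01] q [ 0.03  0.68  1.29  0.    1.16 -0.51] gap 1.004 gf 0.0 F [0.8 0.2 1.5]
.4253,.072,.18 shift [ 0.0843 -0.2541  0.0083]
```

{"api": "drive_tool", "payload": {"plan": [[0.014,-0.042,0,0,0,0,1],[0.014,-0.042,0,0,0,0,1],[0.014,-0.042,0,0,0,0,1],[0.014,-0.042,0,0,0,0,1],[0.014,-0.042,0,0,0,0,1],[0.014,-0.042,0,0,0,0,1],[0,0,0,0,0,0,1],[0,0,0,0,0,0,1]]}}

```text
t: 13.3
tcp_pos: [0.4226, 0.0726, 0.185]
tool_rot: [0.493, 0.87, -0.0, -0.0]
force: [1.0, 0.7, 0.2]
finger_gap: 0.999
gripper_force: 0.0
```

```bash
python3 go.py .4253,.072,.033
```

```text
t 13.3 tcp [0.4226 0.0726 0.185 ] yaw y-axis 30.92 tool z [-1.e-03  1.e-04 -1.e+00] q [-0.09  0.37  1.97  0.    0.8  -0.63] gap 0.999 gf 0.0 F [1.  0.7 0.2]
.4253,.072,.033 shift [-0.002   0.0022  0.152 ]
```

{"api": "drive_tool", "payload": {"plan": [[-0.002,0.002,0.03,0,0,0,1],[0,0,0.035,0,0,0,1],[0,0,0.035,0,0,0,1],[0,0,0.025,0,0,0,1],[0,0,0.017,0,0,0,1],[0,0,0.009,0,0,0,1],[0,0,0,0,0,0,1]]}}

```text
t: 14.0
tcp_pos: [0.4272, 0.0719, 0.0329]
tool_rot: [0.493, 0.87, -0.0, -0.0]
force: [0.5, -0.6, 0.7]
finger_gap: 1.004
gripper_force: 0.0
```

{"api": "drive_tool", "payload": {"plan": [[0,0,0,0,0,0,-1],[0,0,0,0,0,0,-1],[0,0,0,0,0,0,-1],[0,0,0,0,0,0,-1],[0,0,0,0,0,0,-1],[0,0,0,0,0,0,-1],[0,0,0,0,0,0,-1],[0,0,0,0,0,0,-1],[0,0,0,0,0,0,-1]], "newtons": 30}}

```text
t: 14.9
tcp_pos: [0.427, 0.0719, 0.0353]
tool_rot: [0.493, 0.87, 0.0, 0.001]
force: [-0.4, 0.1, 5.7]
finger_gap: 0.399
gripper_force: 29.5
```

```bash
python3 go.py .6941,-.1168,.155
```

```text
t 14.9 tcp [0.427  0.0719 0.0353] yaw y-axis 30.96 tool z [ 2.2e-03 -2.0e-04 -1.0e+00] q [-0.09  0.7   2.06  0.    0.38 -0.63] gap 0.399 gf 29.5 F [-0.4  0.1  5.7]
.6941,-.1168,.155 shift [-0.2994  0.1322 -0.1191]
```

{"api": "drive_tool", "payload": {"plan": [[0,0,-0.02,0,0,0,-1],[0,0,-0.04,0,0,0,-1],[0,0,-0.04,0,0,0,-1],[-0.01,0.004,-0.02,0,0,0,-1],[-0.025,0.011,0,0,0,0,-1],[-0.037,0.017,0,0,0,0,-1],[-0.037,0.017,0,0,0,0,-1],[-0.037,0.017,0,0,0,0,-1],[-0.037,0.016,0,0,0,0,-1],[-0.037,0.016,0,0,0,0,-1]]}}

```text
t: 15.9
tcp_pos: [0.6243, -0.0672, 0.1545]
tool_rot: [0.493, 0.87, -0.0, -0.0]
force: [-0.5, -0.1, -1.4]
finger_gap: 0.397
gripper_force: 30.3
```

{"api": "drive_tool", "payload": {"plan": [[-0.037,0.016,0,0,0,0,-1],[-0.025,0.011,0,0,0,0,-1],[-0.017,0.007,0,0,0,0,-1],[0,0,0,0,0,0,-1],[0,0,0,0,0,0,-1]]}}

```text
t: 16.4
tcp_pos: [0.6923, -0.1162, 0.1538]
tool_rot: [0.493, 0.87, -0.0, -0.001]
force: [0.2, 0.3, -1.0]
finger_gap: 0.402
gripper_force: 30.3
```

```bash
python3 go.py .6941,-.1168,.0393
```

```text
t 16.4 tcp [ 0.6923 -0.1162  0.1538] yaw y-axis 30.94 tool z [-2.1e-03  9.0e-04 -1.0e+00] q [-0.33  0.73  1.3   0.    1.12 -0.87] gap 0.402 gf 30.3 F [ 0.2  0.3 -1. ]
.6941,-.1168,.0393 shift [-0.0017  0.0014  0.1145]
```

{"api": "drive_tool", "payload": {"plan": [[-0.001,0,0.03,0,0,0,-1],[0,0,0.035,0,0,0,-1],[0,0,0.025,0,0,0,-1],[0,0,0.015,0,0,0,-1],[0,0,0.005,0,0,0,-1],[0,0,0.001,0,0,0,-1],[0,0,0.001,0,0,0,-1],[0,0,0,0,0,0,-1],[0,0,0,0,0,0,-1]]}}

```text
t: 17.3
tcp_pos: [0.6947, -0.1177, 0.0436]
tool_rot: [0.493, 0.87, 0.0, 0.001]
force: [1.0, -0.3, -0.8]
finger_gap: 0.4
gripper_force: 30.3
```

{"api": "drive_tool", "payload": {"plan": [[0,0,0.001,0,0,0,-1],[0,0,0.001,0,0,0,-1],[0,0,0.001,0,0,0,-1],[0,0,0,0,0,0,-1],[0,0,0,0,0,0,-1]]}}

```text
t: 17.8
tcp_pos: [0.694, -0.1175, 0.0394]
tool_rot: [0.493, 0.87, -0.0, 0.0]
force: [-0.4, -0.9, 1.1]
finger_gap: 0.4
gripper_force: 30.3
```

{"api": "drive_tool", "payload": {"plan": [[0,0,0.001,0,0,0,-1],[0,0,0,0,0,0,-1],[0,0,0,0,0,0,-1]]}}

```text
t: 18.1
tcp_pos: [0.694, -0.1175, 0.0394]
tool_rot: [0.493, 0.87, -0.0, 0.0]
force: [-2.2, 1.2, 4.9]
finger_gap: 0.397
gripper_force: 30.7
```

On the floor. I'll release, rise, and turn 24.4° to line up with the heat sink.

{"api": "drive_tool", "payload": {"plan": [[0,0,0,0,0,0,0.4],[0,0,0,0,0,0,0.4],[0,0,0,0,0,0,0.4],[0,0,0,0,0,0,0.4],[0,0,-0.02,0,0,0,0.4],[0,0,-0.04,0,0,0,0.4],[0,0,-0.04,0,0,0,1],[0,0,-0.04,0,0,0,1],[0,0,-0.01,0,0,0,1]]}}

```text
t: 19.0
tcp_pos: [0.6969, -0.1183, 0.1942]
tool_rot: [0.493, 0.87, 0.001, 0.005]
force: [1.2, -0.6, 0.6]
finger_gap: 0.999
gripper_force: 0.0
```

{"api": "drive_tool", "payload": {"plan": [[0,0,0,0,0,-8.1,1],[0,0,0,0,0,-8.1,1],[0,0,0,0,0,-8.1,1],[0,0,0,0,0,0,1]]}}

```text
t: 19.4
tcp_pos: [0.6934, -0.1172, 0.1873]
tool_rot: [0.299, 0.954, 0.0, -0.001]
force: [0.7, 0.4, -0.1]
finger_gap: 1.0
gripper_force: 0.0
```

```bash
python3 go.py .5553,-.1565,.19
```

```text
t 19.4 tcp [ 0.6934 -0.1172  0.1873] yaw y-axis 55.24 tool z [-1.6e-03  5.0e-04 -1.0e+00] q [-0.33  0.7   1.27 -0.    1.18 -1.29] gap 1.0 gf 0.0 F [ 0.7  0.4 -0.1]
.5553,-.1565,.19 shift [ 0.0911 -0.111  -0.0025]
```

{"api": "drive_tool", "payload": {"plan": [[0.022,-0.027,0,0,0,0,1],[0.023,-0.028,0,0,0,0,1],[0.023,-0.028,0,0,0,0,1],[0.023,-0.028,0,0,0,0,1],[0,0,0,0,0,0,1],[0,0,0,0,0,0,1]]}}

```text
t: 20.0
tcp_pos: [0.5557, -0.1571, 0.1883]
tool_rot: [0.3, 0.954, 0.0, 0.0]
force: [-0.7, 0.5, 0.3]
finger_gap: 0.999
gripper_force: 0.0
```

```bash
python3 go.py .5553,-.1565,.023
python3 - <<'E'
from h import *
d=snap("wrist"); cv2.imwrite("pics/w2.png",d['image'][...,::-1]); w=cloud(d)
m=((np.hypot(w[...,0]-.5553,w[...,1]+.1565)<.05)&(w[...,2]>.015)&(w[...,2]<.06)).astype(np.uint8)
_,lab,st,ce=cv2.connectedComponentsWithStats(m); m=lab==1+np.argmax(st[1:,4])
q=w[m]; q=q[q[:,2]>.028]; print(len(q),ce[1:],cv2.minAreaRect((q[:,:2]*1000).astype(np.float32)))
E
```

```text
t 20.0 tcp [ 0.5557 -0.1571  0.1883] yaw y-axis 55.06 tool z [ 4.e-04  2.e-04 -1.e+00] q [-0.47  0.54  1.61  0.    1.   -1.43] gap 0.999 gf 0.0 F [-0.7  0.5  0.3]
.5553,-.1565,.023 shift [0.0007 0.0002 0.1653]
133 [[235.5739645  183.9112426 ]
 [242.53378378 184.61486486]
 [249.46534653 183.8019802 ]
 [256.5        184.23469388]
 [263.34482759 182.68390805]
 [270.40217391 183.33695652]] ((565.6121826171875, -138.90184020996094), (2.6352932453155518, 49.56097412109375), 55.34921646118164)
```

View pics/w2.png

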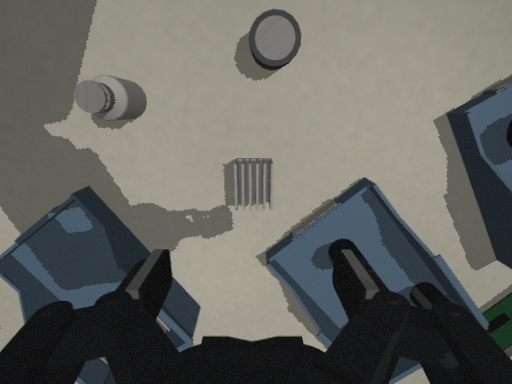

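The wrist view shows the six fins at columns 235–270, rows 158–210. They are centred between the fingers and perpendicular to the closing line. I'll descend and grip.

{"api": "drive_tool", "payload": {"plan": [[0.001,0,0.03,0,0,0,1],[0,0,0.04,0,0,0,1],[0,0,0.035,0,0,0,1],[0,0,0.03,0,0,0,1],[0,0,0.02,0,0,0,1],[0,0,0.01,0,0,0,1],[0,0,0,0,0,0,1]]}}

```text
t: 20.75
tcp_pos: [0.5554, -0.1557, 0.0217]
tool_rot: [0.298, 0.954, 0.0, -0.001]
force: [-0.4, 1.0, 0.9]
finger_gap: 1.004
gripper_force: 0.0
```

{"api": "drive_tool", "payload": {"plan": [[0,0,0,0,0,0,-1],[0,0,0,0,0,0,-1],[0,0,0,0,0,0,-1],[0,0,0,0,0,0,-1],[0,0,0,0,0,0,-1],[0,0,0,0,0,0,-1],[0,0,0,0,0,0,-1],[0,0,0,0,0,0,-1],[0,0,0,0,0,0,-1]]}}

```text
t: 21.65
tcp_pos: [0.556, -0.1566, 0.0246]
tool_rot: [0.299, 0.954, -0.0, 0.001]
force: [-0.4, 1.3, 7.0]
finger_gap: 0.464
gripper_force: 31.9
```

```bash
python3 go.py .5107,-.3926,.14
```

```text
t 21.65 tcp [ 0.556  -0.1566  0.0246] yaw y-axis 55.25 tool z [ 0.0024 -0.0011 -1.    ] q [-0.47  0.79  1.7   0.    0.65 -1.43] gap 0.464 gf 31.9 F [-0.4  1.3  7. ]
.5107,-.3926,.14 shift [-0.0976 -0.2197 -0.1152]
```

{"api": "drive_tool", "payload": {"plan": [[0,0,-0.02,0,0,0,-1],[0,0,-0.04,0,0,0,-1],[0,0,-0.04,0,0,0,-1],[-0.008,-0.018,-0.015,0,0,0,-1],[-0.016,-0.036,0,0,0,0,-1],[-0.016,-0.036,0,0,0,0,-1],[-0.016,-0.036,0,0,0,0,-1],[-0.016,-0.036,0,0,0,0,-1],[-0.016,-0.036,0,0,0,0,-1],[-0.01,-0.022,0,0,0,0,-1]]}}

```text
t: 22.65
tcp_pos: [0.5092, -0.3959, 0.1382]
tool_rot: [0.3, 0.954, -0.001, 0.0]
force: [0.8, -0.1, -0.6]
finger_gap: 0.464
gripper_force: 31.1
```

{"api": "drive_tool", "payload": {"plan": [[0,0,0,0,0,0,-1],[0,0,0,0,0,0,-1]]}}

```text
t: 22.85
tcp_pos: [0.5095, -0.3926, 0.1379]
tool_rot: [0.299, 0.954, 0.001, -0.001]
force: [-1.1, 1.7, -0.5]
finger_gap: 0.467
gripper_force: 31.1
```

```bash
python3 go.py .5107,-.3926,.0286
```

```text
t 22.85 tcp [ 0.5095 -0.3926  0.1379] yaw y-axis 55.17 tool z [-8.0e-04  1.6e-03 -1.0e+00] q [-0.83  0.68  1.47  0.    0.99 -1.79] gap 0.467 gf 31.1 F [-1.1  1.7 -0.5]
.5107,-.3926,.0286 shift [-0.0012  0.0006  0.1093]
```

{"api": "drive_tool", "payload": {"plan": [[0,0,0.03,0,0,0,-1],[0,0,0.035,0,0,0,-1],[0,0,0.025,0,0,0,-1],[0,0,0.01,0,0,0,-1],[0,0,0.003,0,0,0,-1],[0,0,0.002,0,0,0,-1],[0,0,0.001,0,0,0,-1],[0,0,0,0,0,0,-1],[0,0,0,0,0,0,-1]]}}

```text
t: 23.75
tcp_pos: [0.5107, -0.3933, 0.0334]
tool_rot: [0.299, 0.954, -0.0, 0.001]
force: [0.2, 0.8, -0.2]
finger_gap: 0.461
gripper_force: 31.1
```

{"api": "drive_tool", "payload": {"plan": [[0,0,0.001,0,0,0,-1],[0,0,0.001,0,0,0,-1],[0,0,0.001,0,0,0,-1],[0,0,0,0,0,0,-1],[0,0,0,0,0,0,-1]]}}

```text
t: 24.25
tcp_pos: [0.5102, -0.3928, 0.0292]
tool_rot: [0.299, 0.954, 0.0, -0.0]
force: [-0.1, -0.3, -0.7]
finger_gap: 0.463
gripper_force: 31.1
```

{"api": "drive_tool", "payload": {"plan": [[0,0,0.001,0,0,0,-1],[0,0,0.001,0,0,0,-1],[0,0,0,0,0,0,-1],[0,0,0,0,0,0,-1]]}}

```text
t: 24.65
tcp_pos: [0.5103, -0.3929, 0.0287]
tool_rot: [0.299, 0.954, -0.0, 0.0]
force: [-1.8, 1.4, 6.2]
finger_gap: 0.462
gripper_force: 32.0
```

Floor contact is confirmed at 6 N. I'll release, rise, and back away so the cameras can see.

{"api": "drive_tool", "payload": {"plan": [[0,0,0,0,0,0,0.4],[0,0,0,0,0,0,0.4],[0,0,0,0,0,0,0.4],[0,0,0,0,0,0,0.4],[0,0,-0.02,0,0,0,0.4],[0,0,-0.04,0,0,0,0.4],[0,0,-0.05,0,0,0,0.4],[0,0,-0.05,0,0,0,0.4],[0,0,-0.05,0,0,0,0.4]]}}

```text
t: 25.55
tcp_pos: [0.5099, -0.3925, 0.2389]
tool_rot: [0.299, 0.954, 0.0, -0.0]
force: [1.4, -0.2, -1.1]
finger_gap: 0.703
gripper_force: 0.0
```

{"api": "drive_tool", "payload": {"plan": [[0.02,-0.03,0,0,0,0,0.4],[0.03,-0.03,0,0,0,0,0.4],[0.03,-0.03,0,0,0,0,0.4],[0.03,-0.03,0,0,0,0,0.4],[0.03,-0.03,0,0,0,0,0.4],[0.03,-0.03,0,0,0,0,0.4],[0,0,0,0,0,0,0.4],[0,0,0,0,0,0,0.4]]}}

```text
t: 26.35
tcp_pos: [0.2673, -0.4442, 0.2374]
tool_rot: [0.3, 0.954, 0.0, 0.0]
force: [0.1, 0.6, -0.2]
finger_gap: 0.7
gripper_force: 0.0
```

Run:
```python
from h import *
D={n:snap(n) for n in("top","side")}
for n in D: cv2.imwrite(f"pics/end_{n}.png",cv2.resize(D[n]['image'][...,::-1],(800,600),interpolation=cv2.INTER_CUBIC))
B=dict(trafo=(.5375,.3961,-3.6,.494,.399,.03),large=(.727,.1259,-4.9,.6832,.130,.06),small=(.7389,-.1126,5.4,.694,-.1175,.04),sink=(.5557,-.3917,1.2,.510,-.393,.025),jar=(.4526,-.061,0,.4526,-.061,.02),bottle=(.4055,-.215,0,.4055,-.215,.04))
for n in D:
  w=cloud(D[n])
  for k,(bx,by,a,x,y,h) in B.items():
    m=(np.hypot(w[...,0]-x,w[...,1]-y)<.045)&(w[...,2]>h)&(w[...,2]<.1)
    q=w[m]
    if len(q)<8: print(n,k,len(q)); continue
    zt=np.percentile(q[:,2],97); t=q[q[:,2]>zt-.008][:,:2]
    c=np.array(cv2.minAreaRect((t*1000).astype(np.float32))[0]); a=np.radians(a)
    d=c-1000*np.array([bx,by]); print(n,k,"top z",zt.round(4),"in bin/offset",np.round([d[0]*np.cos(a)+d[1]*np.sin(a),-d[0]*np.sin(a)+d[1]*np.cos(a)],1))
```

```text
top trafo top z 0.0529 in bin/offset [-45.1   1.5]
top large top z 0.0851 in bin/offset [-43.4  -0.7]
top small top z 0.0598 in bin/offset [-46.6  -1.3]
top sink top z 0.0419 in bin/offset [-47.4   0.6]
top jar top z 0.0425 in bin/offset [1.  0.8]
top bottle top z 0.0799 in bin/offset [-1.1  2.4]
side trafo top z 0.051 in bin/offset [-44.9   1.4]
side large top z 0.0845 in bin/offset [-45.5   0.5]
side small top z 0.0599 in bin/offset [-47.2   0.3]
side sink top z 0.0411 in bin/offset [-46.1  -0.9]
side jar top z 0.0412 in bin/offset [-0.6 -1.1]
side bottle top z 0.079 in bin/offset [ 1.1 -0.5]
```

View pics/end_top.png

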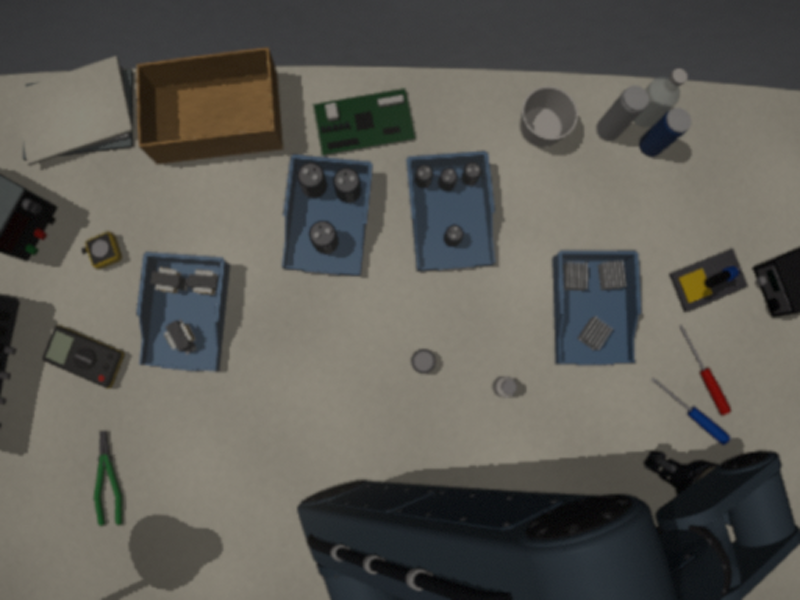

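View pics/end_side.png

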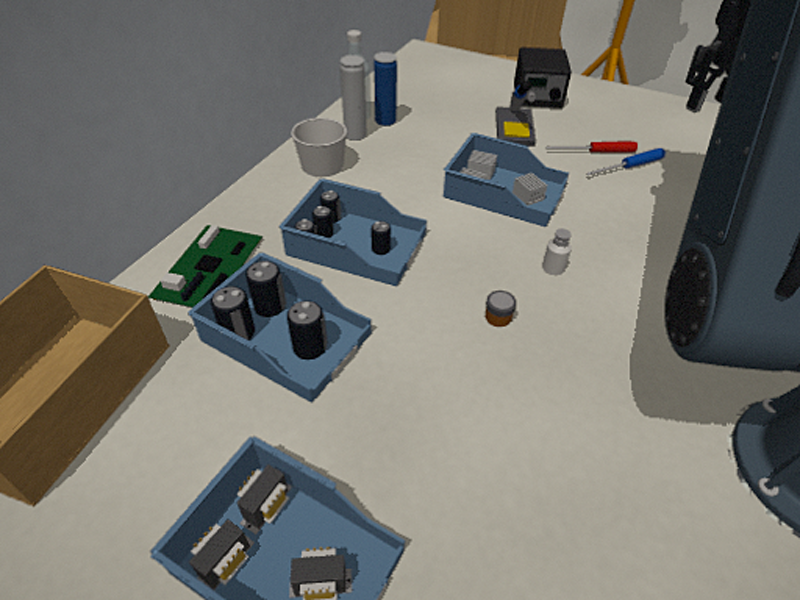

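In both views all four parts stand upright in the front of their own bins: transformer (180,336), large cap (322,236), small cap (454,235) and heat sink (596,332) in the top picture. The tops are about 4 mm higher than on the bench, as they should be on the bin floor. The jar and bottle have not moved, and the arm is clear.

```bash
python3 -c "
from station import manip
print(manip.sign_off())"
```

```text
the job is handed in; nothing more can be done
None
```

All four components are upright on the floor of their own bins, the bottle and jar have not moved, and the job was handed in at about 26 s; no verdict came back.

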